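Fetch the muller from behind the paint containers

TASK

Get the grinding muller out from among the three tall paint containers on the dark wooden board: first clear all three containers to the black rubber mat, then stand the muller upright inside the white circle in the middle of the glass slab, and only after that put every container back upright on the very spot of the board it came from. Keep the containers upright at all times, set the muller down gently on the glass without dropping it, and leave the palette knife and the little pigment pot where they are.

Things in the scene. Friction and masses are not known exactly. Their poses are not given: they have to be found in the camera images.
- jar: Tall round jar of clear glass with a steel screw lid, one of the three containers: 58 mm diameter, 108 mm high, about 0.35 kg. Origin: centre of its underside; z up. Stands on the board at the start, on any of the three spots.
- tin: Tall round bare-metal paint tin, one of the three containers: 60 mm diameter, straight up to 106 mm, then a lid of 52 mm diameter; 112 mm high over all, about 0.4 kg. Origin: centre of its underside; z up. Stands on the board at the start, on any of the three spots.
- flask: Square white plastic paint flask with a narrow grey round cap, one of the three containers: body 50 x 50 mm and 96 mm high, cap 30 mm diameter on top, 115 mm high over all, about 0.3 kg. Origin: centre of its underside; z up, x and y square to its faces. Stands on the board at the start, on any of the three spots, turned at most 0.15 rad from the board.
- muller: Small glass muller (a hand grinder for paint): foot 54 mm diameter and 12 mm high, narrow waist, knob 34 mm diameter from 34 to 56 mm above its underside, 62 mm high over all, about 0.18 kg. Origin: centre of its underside; z up. Stands on the board between the containers at the start; they are taller and too close to it for a gripper to reach down to it.
- board: Fixed dark wooden board, 190 mm (x) by 200 mm (y), 12 mm thick, with three pale cork-coloured round spots, flush with it (72 mm diameter), one container standing centred on each. Origin: centre of its underside; in its frame the spots are at x 20 mm, y 62 and -62 mm, and at x -42 mm, y 0; the muller starts at x 20 mm, y 0. At most 0.2 rad from x pointing straight away from the robot base.
- mat: Fixed black rubber mat, the side area for the containers: 180 mm (x) by 240 mm (y), 3 mm thick, empty at the start. Origin: centre of its underside. At most 0.2 rad from x pointing straight away from the robot base.
- slab: Fixed glass grinding slab, 200 x 200 mm, 10 mm thick, with a white circle of 84 mm diameter in its middle. Origin: centre of its underside, under the middle of the circle. At most 0.2 rad from x pointing straight away from the robot base.
- knife: Palette knife, to be left alone: wooden handle 14 mm thick and steel blade, 170 mm long, lying along x of the slab near the slab's +y edge, about 82 mm from its middle. Origin: underside of its middle.
- pot: Little white ceramic pigment pot, to be left alone: 37 mm diameter, 30 mm high, on the board's corner at x -73 mm, y 78 mm of the board. Origin: centre of its underside.

How it is judged:
By the outcome, as a careful person would: the job done as asked, in the order asked, and still so for the second after the job is handed in, with the robot touching nothing.
It also fails if it takes over 144 s, if anything falls off the work surface, if the arm or the gripper's body presses on something with over 40 N, if the wrist force passes 120 N, or if a joint passes its speed limit or range.

ROBOT

A 6-joint arm with a two-finger parallel gripper is mounted at the origin on the work surface. World frame = base frame: x ahead of the robot, y to its left, z up, the work surface at z = 0. Lengths are in m, angles in rad, forces in N, time in s.
With the tool pointing down it reaches from about 0.425 to 0.95 m from the base axis. Payload 3.5 kg.
Tool frame: the origin (TCP) lies between the finger pads; the fingertips stand 22 mm ahead of it and the grasp point (between the pads) lies 3 mm ahead of it (ctrl.nose_length is the z of the fingertips in the tool frame, in m); z points along the fingers, y is the line along which they close (so a half turn about z gives the same grasp; the last joint's range is limited). The gripper opens to 85 mm and grips with 20 to 120 N. Pads are 22 mm wide; open, the fingers measure 114 mm over their backs; the gripper's body (76 mm by 85 mm) begins 54 mm behind the grasp point. The pads swing forward as they close: fully open they stand 13 mm farther back than shut.
Start: joints at [0.966, 0.286, 1.577, -0, 1.279, -0.15], TCP at [0.296, 0.606, 0.253] pointing down, gripper open.
Joint ranges: [-2.77, 2.77], [-0.9, 2.22], [0.21, 2.48], [-1.53, 4.67], [0.24, 2.81], [-2.84, 2.84]. Speed limits (rad/s): [2.79, 2.79, 3.14, 3.14, 3.14, 3.14].

INTERFACE

Orientations are given as a unit quaternion [x, y, z, w].
In Python, from plant import ctrl gives the robot as it stands. The module is installed in compiled form; this text tells all that it offers.
- The arm moves only by the tool send_rows, never from a script. Its argument "rows" is text: rows parted by semicolons, each of 7 numbers parted by spaces: the turn, a rotation vector about the tool's x, y, z in degrees, then the shift along the tool's x, y, z in mm, then the opening, from -1 (shut) to 1 (fully open). A call has 1 to 8 rows; each row is the pose to reach, as a shift and turn from the pose commanded when the call began, along the tool's axes at that moment; what a row does not reach only later rows make up. A row lasts 1/8 s, in which the tool goes at most 62.5 mm and 10.7 degrees, less where a joint would pass 70% of its speed; a pose out of reach is approached as far as the arm can. A call with a gripper value outside its range is refused whole. The fingers move at their own pace and stop on an object; "grip_force" is the grip in N (left out, the last holds). Time passes only in rows, so rows that repeat a pose let the fingers close. It gives the time, the measured TCP pose, the force, the opening and the grip force at its end, in the units of the state.
- ctrl.get_state(): the state, without advancing time (a new reading comes with each control period).
- ctrl.read_camera(name): name is "scene" or "top" or "wrist"; returns a dict with "color" (420x560x3 uint8, red, green, blue), "fx", "fy", "cx", "cy" (pixels), "extrinsics" (4x4, takes a point from world to camera coordinates). Camera axes: x right, y down, z forward; pixel columns grow to the right and rows downward; lengths in m; the calibration is good to about 2 mm. The wrist camera is an equidistant fisheye: a pixel r from the principal point sees the ray r / f radians off the axis. A picture is of the moment at which its call begins. There is no depth.
- ctrl.sign_off(): hands the job in; it is judged then, once.
Trained networks look in a picture, given as the dict that the camera call returned (one of the last four; its "shot" number tells which), for a name from the list of things; names that differ only in an ending like _2 or _b are one class to them, and where a whole thing is asked for, a point or a joint stands for the part that bears it (a point fixed in the world has none). Each returns a list of dicts, best first, with "p" (0 to 1); they miss things now and then, are a little off and sometimes report something else, mostly with a low value. They report only what shows in the picture. A call takes as long as a camera call.
- ctrl.look_for(picture, target): "position" ([x, y, z] in m, in the coordinates of the camera as it stood for that picture, good to about 4 mm: the middle of the surface that is visible of it).
The state is a dict: "time": time; "qpos": joint angles; "dq": joint speeds; "joint_efforts": joint torques, N m; "eef_pos": TCP position; "tcp_rot": TCP orientation; "contact_force": force on the tool from outside, world axes, zero at the start; "wrist_torque": the same for the moment, N m; "opening": opening from 0.0 (shut) to 1.0 (fully open); "finger_force": force on a finger pad.
Only numpy, scipy, OpenCV 4.12 (cv2) and the standard library are available. Lean on these libraries where they do the work, as an engineer would, in place of code of your own. Each camera call takes 0.05 s, during which the arm holds its last target. There are 200 camera calls.

## Working session

There is one attempt and no reset: what is moved stays moved. The work goes in short steps, Python scripts to look and compute and a tool call to move; the robot and the scene stay as the last step left them, time stands still between calls to the robot, and variables do not carry over. Pictures are saved under pics/ and viewed, at most 14 in all, crops included, and the job is handed in when it is done.

Besides the shell and the picture viewer there is one more tool, called after ">>>" as name(argument=value, ...) on one line, values as JSON. send_rows: Moves the arm, as the interface text tells. Its arguments: {"type":"object","properties":{"rows":{"type":"string"},"grip_force":{"type":"number"}},"required":["rows"]}

```bash
mkdir -p pics; cat > h.py <<'E'
import numpy as np, cv2
from plant import ctrl
from scipy.spatial.transform import Rotation as R
def snap(name,fn=None):
    p=ctrl.read_camera(name)
    if fn: cv2.imwrite('pics/'+fn+'.png',p['color'][:,:,::-1])
    return p
def find(p,t,n=1):
    E=np.array(p['extrinsics']);o=[]
    for d in ctrl.look_for(p,t)[:n]:
        c=np.array(d['position']);o.append((d['p'],E[:3,:3].T@(c-E[:3,3])))
    return o
def ray(p,u,v):
    E=np.array(p['extrinsics']);d=np.array([(u-p['cx'])/p['fx'],(v-p['cy'])/p['fy'],1])
    return -E[:3,:3].T@E[:3,3],E[:3,:3].T@d
def onz(p,u,v,z):
    o,d=ray(p,u,v);return o+d*(z-o[2])/d[2]
def tri(p,a,q,b):
    o,d=ray(p,*a);o2,e=ray(q,*b);s=np.linalg.lstsq(np.c_[d,-e],o2-o,rcond=None)[0]
    x,y=o+s[0]*d,o2+s[1]*e;return (x+y)/2,np.linalg.norm(x-y)
def px(p,w):
    E=np.array(p['extrinsics']);c=E[:3,:3]@np.array(w)+E[:3,3];return p['fx']*c[0]/c[2]+p['cx'],p['fy']*c[1]/c[2]+p['cy']
E
python3 - <<'E'
from h import *
np.set_printoptions(precision=4,suppress=True)
s=ctrl.get_state();print(s['time'],s['eef_pos'],s['tcp_rot'],R.from_quat(s['tcp_rot']).as_matrix(),s['opening'],ctrl.nose_length)
for c in('top','scene'):
    p=snap(c,c+'0');print(c,p['fx'],p['cx'],p['cy'],np.array(p['extrinsics']).tolist())
    for t in 'jar tin flask muller board mat slab knife pot'.split(): print(t,[(round(a,2),b) for a,b in find(p,t,2)])
E
```

```text
0.0 [0.2961 0.6059 0.2519] [ 0.2254  0.9743 -0.0011 -0.0004] [[-0.8984  0.4393 -0.0014]
 [ 0.4393  0.8983 -0.002 ]
 [ 0.0004 -0.0024 -1.    ]] 1.0030290996867282 0.022
top 524.9584577615987 278.5626700211972 212.15064205291057 [[-0.020440641548088154, -0.9996556091087152, 0.016457319058287772, -0.008900361326205622], [-0.9964082382525596, 0.019015767079425924, -0.08251680643851372, 0.4958337038881592], [0.08217543985603419, -0.01808490475133139, -0.9964537788099366, 1.3289332904889612], [0.0, 0.0, 0.0, 1.0]]
jar [(0.58, array([0.5634, 0.0677, 0.1232]))]
tin [(0.62, array([ 0.5215, -0.0091,  0.1261]))]
flask [(0.56, array([ 0.5801, -0.0526,  0.1058]))]
muller [(0.83, array([0.5765, 0.0073, 0.0347]))]
board [(0.61, array([0.5495, 0.0062, 0.0094])), (0.26, array([ 0.525 , -0.3062,  0.0101]))]
mat [(0.96, array([0.5049, 0.2905, 0.0024]))]
slab [(0.56, array([ 0.5212, -0.3031,  0.0118]))]
knife [(0.57, array([ 0.5288, -0.2161,  0.0173])), (0.57, array([0.5508, 0.0078, 0.0112]))]
pot [(0.47, array([0.4727, 0.0642, 0.0428]))]
scene 524.0722459366835 285.5111326683535 205.44783976970018 [[-0.7947751744579733, 0.606705622142278, 0.015514835682325914, 0.41853605959678924], [0.39537238717707457, 0.5369883087618962, -0.7452007995909156, -0.16593211087209236], [-0.4604488001105004, -0.5861329578807098, -0.6666596269182726, 1.4433165710921048], [0.0, 0.0, 0.0, 1.0]]
jar [(0.75, array([0.5823, 0.0859, 0.0881]))]
tin [(0.62, array([0.5329, 0.0107, 0.1209]))]
flask [(0.66, array([ 0.6109, -0.0305,  0.0838]))]
muller [(0.59, array([0.5953, 0.0193, 0.0427]))]
board [(0.65, array([0.6146, 0.0399, 0.0101]))]
mat [(0.88, array([0.5122, 0.3048, 0.0019])), (0.56, array([ 0.5247, -0.2206,  0.019 ]))]
slab [(0.82, array([ 0.5293, -0.2975,  0.0146]))]
knife [(0.65, array([ 0.5229, -0.2189,  0.0169]))]
pot [(0.72, array([0.4861, 0.0724, 0.0406]))]
```

View pics/top0.png

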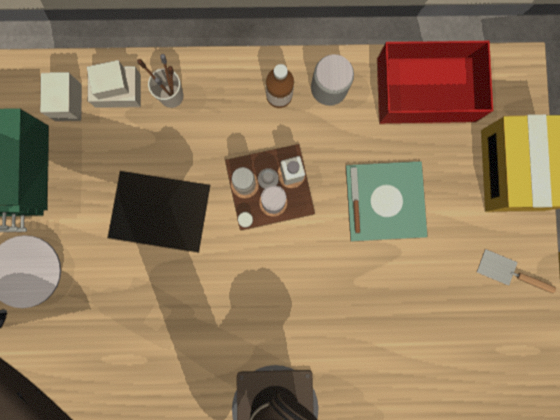

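View pics/scene0.png

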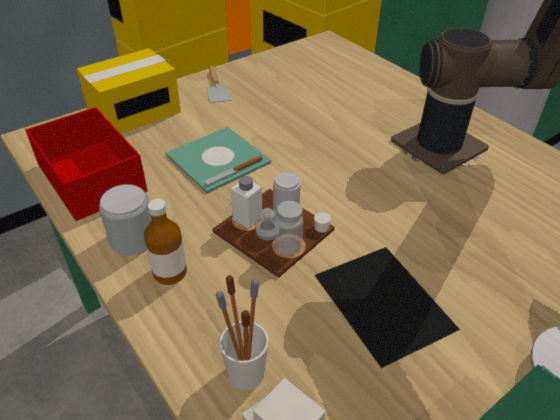

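```bash
cat >> h.py <<'E'
def warp(p,z,x0,x1,y0,y1,s=1000):
    "orthophoto on plane z: row 0 = x1, col 0 = y1"
    X,Y=np.meshgrid(np.arange(x1,x0,-1/s),np.arange(y1,y0,-1/s),indexing='ij')
    E=np.array(p['extrinsics']);c=np.stack([X,Y,0*X+z],-1)@E[:3,:3].T+E[:3,3]
    if p.get('fish'):
        r=np.hypot(c[...,0],c[...,1]);k=np.arctan2(r,c[...,2])/np.maximum(r,1e-9)
    else: k=1/c[...,2]
    return cv2.remap(p['color'],(c[...,0]*k*p['fx']+p['cx']).astype('f4'),(c[...,1]*k*p['fy']+p['cy']).astype('f4'),cv2.INTER_LINEAR)
E
python3 - <<'E'
from h import *
np.set_printoptions(precision=4,suppress=True)
w=snap('wrist');print('wrist',w['fx'],w['cx'],w['cy'],np.array(w['extrinsics']).tolist())
t=snap('top');s=snap('scene')
ims=[]
for p in(t,s):
    # mat
    def rect(m,x1,y1):
        m=cv2.morphologyEx(m.astype('u1')*255,cv2.MORPH_OPEN,np.ones((5,5)))
        c=max(cv2.findContours(m,0,2)[0],key=cv2.contourArea);h=cv2.convexHull(c);(cx,cy),wh,a=cv2.minAreaRect(h)
        return np.array([x1-cy/1000,y1-cx/1000]),wh,a
    a=warp(p,.003,.36,.66,.12,.46);print('mat',rect(a.max(2)<45,.66,.46))
    b=warp(p,.012,.42,.68,-.15,.16);hsv=cv2.cvtColor(b,cv2.COLOR_RGB2HSV)
    print('board',rect((b.max(2)<120)&(b[...,0]>b[...,2].astype(int)+5),.68,.16))
    c=warp(p,.010,.38,.68,-.46,-.15);print('slab',rect(c[...,0].astype(int)+15<c[...,1],.68,-.15))
    print('circ',rect((c.min(2)>150),.68,-.15))
    ims.append(cv2.resize(np.hstack([b,cv2.resize(c,(310,260))*0+cv2.resize(c,(310,260))]),None,fx=1.25,fy=1.1))
    bl=b
cv2.imwrite('pics/w1.png',np.vstack(ims)[:,:,::-1])
E
```

```text
wrist 325.19226210127806 275.6491292790861 210.30051795710477 [[0.4392168839943666, 0.8983810241075398, 0.0002536489103689374, -0.6751408858283798], [0.8522052564852002, -0.4167309535080553, 0.3163566234603979, -0.039386274049016554], [0.28431449071982956, -0.1387330094525368, -0.9486403019348107, 0.3811545425122472], [0.0, 0.0, 0.0, 1.0]]
mat (array([0.506 , 0.2921]), (234.15313720703125, 174.13819885253906), 10.124671936035156)
board (array([ 0.5261, -0.0045]), (110.71115112304688, 198.4063262939453), 78.54611206054688)
slab (array([ 0.5215, -0.2993]), (197.62396240234375, 197.9842071533203), 88.00211334228516)
circ (array([ 0.522, -0.3  ]), (84.0, 84.0), 90.0)Traceback (most recent call last):
  File "<stdin>", line 17, in <module>
    return _nx.concatenate(arrs, 1, dtype=dtype, casting=casting)
           ~~~~~~~~~~~~~~~^^^^^^^^^^^^^^^^^^^^^^^^^^^^^^^^^^^^^^^
ValueError: all the input array dimensions except for the concatenation axis must match exactly, but along dimension 0, the array at index 0 has size 261 and the array at index 1 has size 260
```

>>> send_rows(rows="0 0 54 -450 -388 -98 1;0 0 54 -450 -388 -98 1;0 0 54 -450 -388 -98 1;0 0 54 -450 -388 -98 1;0 0 54 -450 -388 -98 1;0 0 54 -450 -388 -98 1;0 0 54 -450 -388 -98 1;0 0 54 -450 -388 -98 1")

```text
time: 2.15
eef_pos: [0.491, 0.151, 0.3354]
tcp_rot: [0.643, 0.766, 0.0, 0.0]
contact_force: [0.6, 0.4, 1.1]
opening: 1.004
finger_force: 0.0
```

>>> send_rows(rows="0 0 0 -100 42 -15 1;0 0 0 -100 42 -15 1;0 0 0 -100 42 -15 1")

```text
time: 2.52
eef_pos: [0.5506, 0.0589, 0.3501]
tcp_rot: [0.645, 0.764, 0.0, 0.0]
contact_force: [0.1, 0.6, 0.2]
opening: 0.999
finger_force: 0.0
```

```bash
cat >> h.py <<'E'
def delta(xyz,yaw):
    "tool-frame move (turn deg, mm) to reach tool pointing down, tool y at world angle yaw(deg)"
    s=ctrl.get_state();A=R.from_quat(s['tcp_rot'])
    a=np.radians(yaw);T=np.array([[-np.sin(a),np.cos(a),0],[np.cos(a),np.sin(a),0],[0,0,-1]])
    t=(A.inv()*R.from_matrix(T)).as_rotvec(True);d=A.inv().apply(np.array(xyz)-s['eef_pos'])*1000
    print('yaw0',round(np.degrees(np.arctan2(*A.as_matrix()[1::-1,1])),1),'q6',round(s['qpos'][5],2),'turn',t.round(1),'shift',d.round(1),flush=True)
def wr(fn=None):
    p=snap('wrist',fn);p['fish']=1;return p
E
python3 - <<'E'
from h import *
s=ctrl.get_state();print(s['eef_pos'])
w=wr()
import pickle;pickle.dump({k:w[k] for k in('color','fx','fy','cx','cy','extrinsics','fish')},open('wA.pkl','wb'))
for t in 'jar tin flask muller board pot'.split(): print(t,[(round(a,2),b.round(4)) for a,b in find(w,t,2)])
b=warp(w,.012,.42,.68,-.15,.16,1500);cv2.imwrite('pics/b1.png',b[:,:,::-1])
E
```

```text
[0.55058286 0.05886584 0.35011593]
jar [(0.93, array([0.568 , 0.075 , 0.1248]))]
tin [(0.64, array([0.5237, 0.0056, 0.1207]))]
flask []
muller [(0.87, array([0.5808, 0.0124, 0.0687]))]
board [(0.75, array([0.5601, 0.0312, 0.01  ]))]
pot [(0.75, array([0.4727, 0.0693, 0.0417])), (0.21, array([0.5253, 0.0039, 0.1255]))]
```

View pics/b1.png

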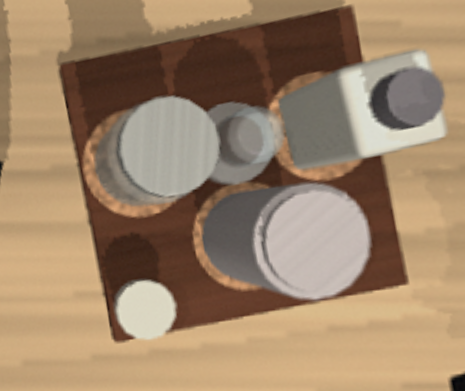

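>>> send_rows(rows="0 0 0 -100 0 0 1;0 0 0 -100 0 0 1;0 0 0 -100 0 0 1")

```text
time: 3.25
eef_pos: [0.5665, -0.0382, 0.3494]
tcp_rot: [0.644, 0.765, -0.0, -0.0]
contact_force: [-0.3, -0.5, 0.5]
opening: 1.0
finger_force: 0.0
```

```bash
python3 - <<'E'
from h import *
import pickle
w=wr();pickle.dump({k:w[k] for k in('color','fx','fy','cx','cy','extrinsics','fish')},open('wB.pkl','wb'))
for t in 'jar tin flask muller board'.split(): print(t,[(round(a,2),b.round(4)) for a,b in find(w,t,2)])
a=pickle.load(open('wA.pkl','rb'))
ims=[np.hstack([warp(q,z,.48,.66,-.11,.12,1700) for q in(a,w)]) for z in(.012,.122)]
im=np.vstack(ims);print(im.shape);cv2.imwrite('pics/b2.png',im[:,:,::-1])
E
```

```text
jar [(0.94, array([0.5719, 0.0693, 0.1242]))]
tin [(0.72, array([ 0.5267, -0.0044,  0.1244]))]
flask [(0.97, array([ 0.5932, -0.0427,  0.1078]))]
muller [(0.75, array([0.5795, 0.0092, 0.0544])), (0.49, array([ 0.5332, -0.2893,  0.0123]))]
board [(0.67, array([0.5537, 0.0195, 0.0119])), (0.42, array([ 0.5294, -0.2131,  0.0143]))]
(614, 782, 3)
```

View pics/b2.png

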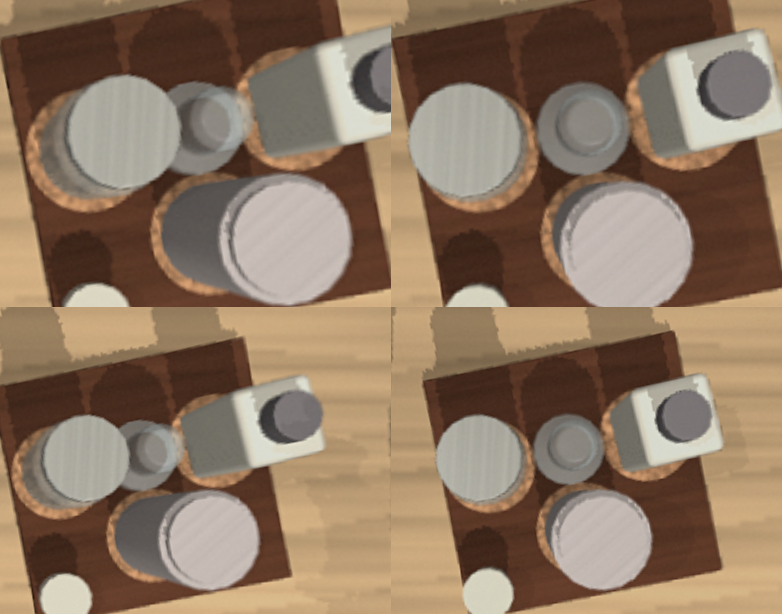

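>>> send_rows(rows="0 0 -1.2 105 23 99 1;0 0 -1.2 105 23 99 1;0 0 -1.2 105 23 99 1;0 0 -1.2 105 23 150 1;0 0 -1.2 105 23 190 1;0 0 -1.2 105 23 190 1")

```text
time: 4.3
eef_pos: [0.5691, 0.0706, 0.1569]
tcp_rot: [0.635, 0.773, -0.002, -0.003]
contact_force: [0.3, 0.2, 0.2]
opening: 1.001
finger_force: 0.0
```

```bash
python3 - <<'E'
from h import *
delta((.571,.069,.087),11)
w=wr('c1')
E
```

```text
yaw0 11.2 q6 -0.25 turn [-0.4 -0.1  0.2] shift [-2.   2.  69.9]
```

View pics/c1.png

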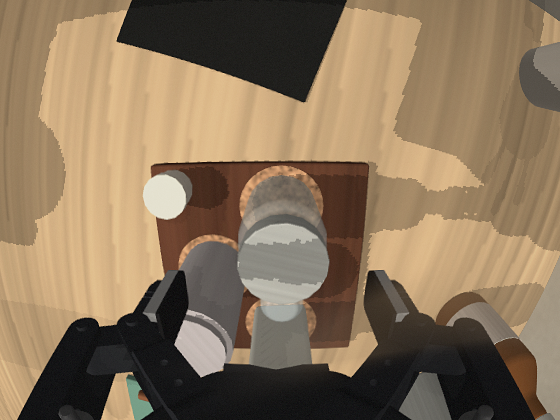

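>>> send_rows(rows="0.4 0 0 -1.5 2 20 1;0.4 0 0 -1.5 2 45 1;0.4 0 0 -1.5 2 69 1;0.4 0 0 -1.5 2 69 1;0.4 0 0 -1.5 2 69 1")

```text
time: 4.97
eef_pos: [0.5746, 0.0692, 0.0923]
tcp_rot: [0.635, 0.772, -0.002, -0.001]
contact_force: [-0.2, -1.2, -0.2]
opening: 1.004
finger_force: 0.0
```

```bash
python3 - <<'E'
from h import *
delta((.571,.069,.087),11)
E
```

```text
yaw0 11.1 q6 -0.25 turn [-0.2  0.   0.1] shift [ 0.5 -3.5  5.3]
```

>>> send_rows(rows="0 0 0 0.5 -3.3 5 1;0 0 0 0.5 -3.3 5 1;0 0 0 0.5 -3.3 5 1")

```text
time: 5.35
eef_pos: [0.57, 0.0693, 0.0861]
tcp_rot: [0.635, 0.772, -0.003, -0.002]
contact_force: [0.5, -0.2, 0.0]
opening: 0.999
finger_force: 0.0
```

```bash
python3 - <<'E'
from h import *
delta((.571,.069,.087),11)
E
```

```text
yaw0 11.1 q6 -0.25 turn [-0.4  0.   0.1] shift [-0.4  0.9 -0.9]
```

Close.

>>> send_rows(rows="0 0 0 0 0.5 0 0.4;0 0 0 0 0.5 0 -1;0 0 0 0 0.5 0 -1;0 0 0 0 0.5 0 -1;0 0 0 0 0.5 0 -1;0 0 0 0 0.5 0 -1;0 0 0 0 0.5 0 -1", grip_force=50)

```text
time: 6.22
eef_pos: [0.5715, 0.0694, 0.0866]
tcp_rot: [0.635, 0.772, -0.002, -0.001]
contact_force: [3.0, 0.7, 5.3]
opening: 0.658
finger_force: 53.8
```

>>> send_rows(rows="0 0 0 0 0 -8 -1;0 0 0 0 0 -20 -1;0 0 0 0 0 -45 -1;0 0 0 0 0 -80 -1;0 0 0 0 0 -110 -1;0 0 0 0 0 -110 -1")

```text
time: 6.98
eef_pos: [0.5721, 0.0694, 0.1983]
tcp_rot: [0.635, 0.772, -0.001, -0.0]
contact_force: [-0.1, -0.3, -2.0]
opening: 0.658
finger_force: 53.8
```

```bash
python3 - <<'E'
from h import *
delta((.519,.366,.197),-10)
E
```

```text
yaw0 11.1 q6 -0.25 turn [-0.1  0.1 21.1] shift [301.3   5.2   0.9]
```

>>> send_rows(rows="0 0 2 25 0 0 -1;0 0 5 65 1 0 -1;0 0 8 110 2 0 -1;0 0 12 160 3 0 -1;0 0 16 210 4 0 -1;0 0 19 255 5 0 -1;0 0 21 290 5 0 -1;0 0 21 301 5 0 -1")

```text
time: 7.98
eef_pos: [0.5158, 0.3669, 0.1928]
tcp_rot: [0.764, 0.645, -0.006, -0.002]
contact_force: [0.5, -0.4, -2.9]
opening: 0.66
finger_force: 53.7
```

```bash
python3 - <<'E'
from h import *
delta((.519,.366,.0785),-10)
w=wr()
a=warp(w,.003,.36,.66,.12,.46,1500);m=(cv2.GaussianBlur(a,(7,7),0).max(2)<45).astype('u1')
c=max(cv2.findContours(m,0,2)[0],key=cv2.contourArea);r=cv2.minAreaRect(c);print(.66-r[0][1]/1500,.46-r[0][0]/1500,r)
cv2.imwrite('pics/m1.png',a[:,:,::-1])
E
```

```text
yaw0 -9.7 q6 0.63 turn [-0.6  0.3  0.3] shift [  0.3   4.5 114.2]
0.4795140380859375 0.25868770345052083 ((301.96844482421875, 270.72894287109375), (470.7843933105469, 347.59075927734375), 9.752425193786621)
```

View pics/m1.png

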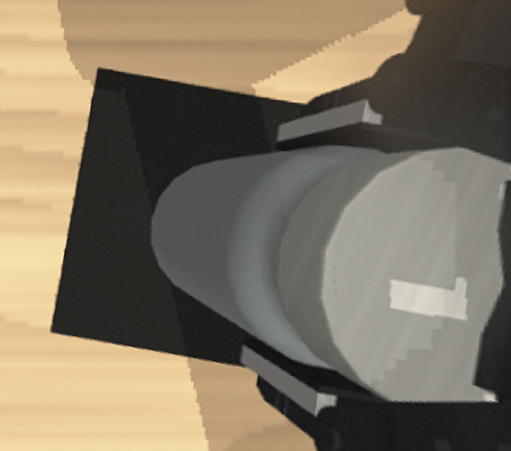

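>>> send_rows(rows="0 0 0 0 4 30 -1;0 0 0 0 4 65 -1;0 0 0 0 4 90 -1;0 0 0 0 4 103 -1;0 0 0 0 4 109 -1;0 0 0 0 4 109 -1")

```text
time: 8.78
eef_pos: [0.5215, 0.3648, 0.087]
tcp_rot: [0.765, 0.644, -0.003, -0.002]
contact_force: [-0.1, -0.8, -3.3]
opening: 0.657
finger_force: 53.7
```

```bash
python3 - <<'E'
from h import *
delta((.519,.366,.0776),-10)
E
```

```text
yaw0 -9.9 q6 0.62 turn [-0.4  0.1  0.1] shift [ 0.8 -2.6  9.4]
```

>>> send_rows(rows="0 0 0 0 -1 3 -1;0 0 0 0 -1 6 -1;0 0 0 0 -1 8 -1;0 0 0 0 -1 9 -1;0 0 0 0 -1 9 -1")

```text
time: 9.4
eef_pos: [0.5201, 0.3652, 0.0777]
tcp_rot: [0.765, 0.644, -0.003, -0.002]
contact_force: [-0.9, 0.4, -2.8]
opening: 0.655
finger_force: 53.7
```

>>> send_rows(rows="0 0 0 0 0 0.6 -1;0 0 0 0 0 1.2 -1;0 0 0 0 0 1.2 -1")

```text
time: 9.78
eef_pos: [0.5202, 0.3654, 0.0776]
tcp_rot: [0.765, 0.644, -0.003, -0.002]
contact_force: [-2.6, -0.5, 4.5]
opening: 0.658
finger_force: 54.3
```

>>> send_rows(rows="0 0 0 0 0 0 0.75;0 0 0 0 0 0 1;0 0 0 0 0 0 1;0 0 0 0 0 0 1;0 0 0 0 0 -30 1;0 0 0 0 0 -80 1;0 0 0 0 0 -120 1;0 0 0 0 0 -120 1")

```text
time: 10.78
eef_pos: [0.5232, 0.3665, 0.2018]
tcp_rot: [0.765, 0.644, 0.002, -0.0]
contact_force: [0.4, -0.4, -0.3]
opening: 1.004
finger_force: 0.0
```

```bash
python3 - <<'E'
from h import *
delta((.5955,-.053,.20),14)
w=snap('top','t2');a=warp(w,.111,.42,.68,-.15,.16)
for t in('jar',): print(find(w,t,2))
E
```

```text
yaw0 -9.9 q6 0.62 turn [  0.1  -0.2 -23.9] shift [-400.9  143.     0.7]
[(0.98, array([0.51636929, 0.35220418, 0.11169267]))]
```

>>> send_rows(rows="0 0 -2 -25 9 0 1;0 0 -6 -80 28 0 1;0 0 -10 -135 48 0 1;0 0 -14 -190 68 0 1;0 0 -18 -250 90 0 1;0 0 -22 -310 112 0 1;0 0 -24 -370 132 0 1;0 0 -24 -401 143 0 1")

```text
time: 11.88
eef_pos: [0.592, -0.057, 0.1938]
tcp_rot: [0.616, 0.788, -0.004, -0.004]
contact_force: [-0.1, -0.6, 0.6]
opening: 1.001
finger_force: 0.0
```

```bash
python3 - <<'E'
from h import *
delta((.5955,-.053,.140),14)
w=wr()
a=warp(w,.108,.54,.64,-.10,.03,3500);b=warp(w,.127,.54,.64,-.10,.03,3500)
cv2.imwrite('pics/f1.png',np.hstack([a[:,:390],b[:,:390]])[:,:,::-1])
E
```

```text
yaw0 14.0 q6 -0.51 turn [-0.6 -0.1  0. ] shift [ 2.9  5.  53.8]
```

View pics/f1.png

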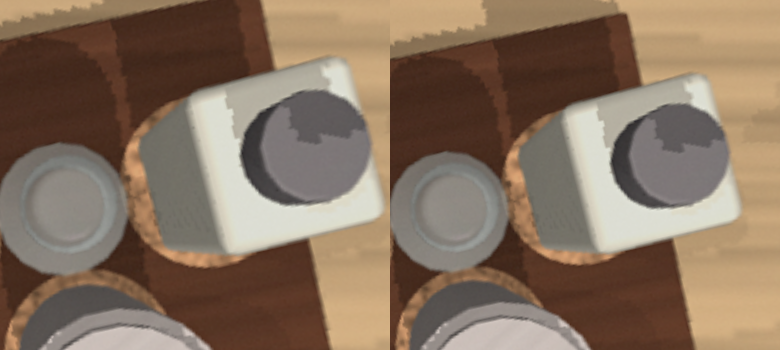

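>>> send_rows(rows="0 0 0 2 3 20 1;0 0 0 2 3 45 1;0 0 0 2 3 75 1;0 0 0 2 3 95 1;0 0 0 2 3 104 1;0 0 0 2 3 104 1;0 0 0 2 3 104 1")

```text
time: 12.8
eef_pos: [0.5957, -0.0518, 0.0937]
tcp_rot: [0.615, 0.789, -0.002, -0.001]
contact_force: [-0.3, -0.4, 0.0]
opening: 1.0
finger_force: 0.0
```

```bash
python3 - <<'E'
from h import *
delta((.5954,-.0525,.087),14)
E
```

```text
yaw0 14.2 q6 -0.5 turn [-0.3  0.   0.2] shift [-0.6 -0.4  6.7]
```

>>> send_rows(rows="0 0 0 -0.6 -0.4 6 1;0 0 0 -0.6 -0.4 6 1;0 0 0 -0.6 -0.4 6 0.3;0 0 0 -0.6 -0.4 6 -1;0 0 0 -0.6 -0.4 6 -1;0 0 0 -0.6 -0.4 6 -1;0 0 0 -0.6 -0.4 6 -1;0 0 0 -0.6 -0.4 6 -1", grip_force=50)

```text
time: 13.8
eef_pos: [0.5952, -0.0525, 0.0871]
tcp_rot: [0.615, 0.789, -0.002, -0.002]
contact_force: [1.7, 0.4, 2.4]
opening: 0.583
finger_force: 55.8
```

>>> send_rows(rows="0 0 0 0 0 -8 -1;0 0 0 0 0 -20 -1;0 0 0 0 0 -45 -1;0 0 0 0 0 -80 -1;0 0 0 0 0 -115 -1;0 0 0 0 0 -138 -1;0 0 0 0 0 -138 -1")

```text
time: 14.68
eef_pos: [0.5964, -0.0525, 0.2273]
tcp_rot: [0.615, 0.789, -0.002, -0.0]
contact_force: [-0.2, -0.9, -2.5]
opening: 0.583
finger_force: 55.6
```

```bash
python3 - <<'E'
from h import *
delta((.506,.292,.222),-10)
E
```

```text
yaw0 14.1 q6 -0.5 turn [-0.1  0.2 24.1] shift [356.2  -3.4   4.5]
```

>>> send_rows(rows="0 0 2 25 0 0 -1;0 0 5 70 0 0 -1;0 0 9 120 -1 0 -1;0 0 13 175 -2 0 -1;0 0 17 230 -2 0 -1;0 0 21 285 -3 0 -1;0 0 24 330 -3 0 -1;0 0 24 356 -3 0 -1")

```text
time: 15.68
eef_pos: [0.5035, 0.2939, 0.2225]
tcp_rot: [0.765, 0.644, -0.005, -0.002]
contact_force: [0.4, -0.3, -2.4]
opening: 0.586
finger_force: 55.6
```

```bash
python3 - <<'E'
from h import *
delta((.506,.292,.0781),-10)
E
```

```text
yaw0 -9.8 q6 0.52 turn [-0.6  0.2  0.2] shift [ -0.8   4.2 144.3]
```

>>> send_rows(rows="0 0 0 -1 1 30 -1;0 0 0 -1 1 70 -1;0 0 0 -1 1 105 -1;0 0 0 -1 1 125 -1;0 0 0 -1 1 135 -1;0 0 0 -1 1 139 -1;0 0 0 -1 1 139 -1;0 0 0 -1 1 139 -1")

```text
time: 16.68
eef_pos: [0.5063, 0.2912, 0.087]
tcp_rot: [0.765, 0.644, -0.002, -0.001]
contact_force: [-0.3, -0.3, -2.6]
opening: 0.579
finger_force: 55.5
```

>>> send_rows(rows="0 0 0 0 0 4 -1;0 0 0 0 0 7 -1;0 0 0 0 0 8.3 -1;0 0 0 0 0 9.2 -1;0 0 0 0 0 9.2 -1;0 0 0 0 0 9.2 -1")

```text
time: 17.42
eef_pos: [0.5055, 0.2909, 0.078]
tcp_rot: [0.765, 0.644, -0.003, -0.002]
contact_force: [-3.3, -1.5, 5.9]
opening: 0.587
finger_force: 55.2
```

Contact; release, then go to the tin.

>>> send_rows(rows="0 0 0 0 0 0 0.7;0 0 0 0 0 0 1;0 0 0 0 0 0 1;0 0 0 0 0 0 1;0 0 0 0 0 -30 1;0 0 0 0 0 -80 1;0 0 0 0 0 -125 1;0 0 0 0 0 -125 1")

```text
time: 18.42
eef_pos: [0.5089, 0.2921, 0.2068]
tcp_rot: [0.765, 0.644, 0.002, 0.0]
contact_force: [-0.4, 0.4, -0.7]
opening: 0.999
finger_force: 0.0
```

```bash
python3 - <<'E'
from h import *
delta((.5225,-.0043,.20),-79)
delta((.5225,-.0043,.20),101)
E
```

```text
yaw0 -9.9 q6 0.52 turn [ 0.  -0.2 69.1] shift [-289.7   64.1    6.3]
yaw0 -9.9 q6 0.52 turn [   0.2    0.  -110.9] shift [-289.7   64.1    6.3]
```

>>> send_rows(rows="0 0 8 -30 6 6 1;0 0 17 -75 16 6 1;0 0 26 -120 26 6 1;0 0 36 -165 36 6 1;0 0 46 -205 46 6 1;0 0 56 -245 55 6 1;0 0 65 -280 62 6 1;0 0 69 -290 64 6 1")

```text
time: 19.42
eef_pos: [0.5189, -0.0075, 0.1942]
tcp_rot: [0.996, 0.094, -0.005, 0.0]
contact_force: [0.1, 0.5, -0.9]
opening: 1.002
finger_force: 0.0
```

```bash
python3 - <<'E'
from h import *
w=wr()
a=warp(w,.124,.45,.66,-.09,.11,2500);cv2.imwrite('pics/n1.png',a[:,:,::-1])
delta((.5225,-.0043,.14),-79)
E
```

```text
yaw0 -79.2 q6 1.18 turn [-0.   0.5 -0.2] shift [ 4.6 -2.7 54.2]
```

View pics/n1.png

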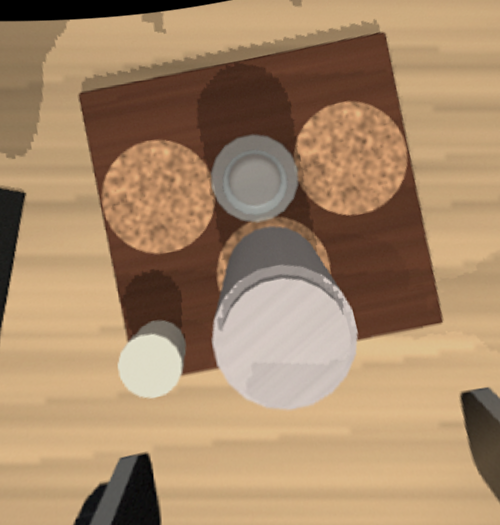

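>>> send_rows(rows="0 0 0 2.5 -2.5 20 1;0 0 0 2.5 -2.5 50 1;0 0 0 2.5 -2.5 80 1;0 0 0 2.5 -2.5 97 1;0 0 0 2.5 -2.5 103 1;0 0 0 2.5 -2.5 103 1;0 0 0 2.5 -2.5 103 1")

```text
time: 20.35
eef_pos: [0.5218, -0.003, 0.094]
tcp_rot: [0.995, 0.097, -0.002, 0.001]
contact_force: [0.3, 0.7, -0.6]
opening: 1.001
finger_force: 0.0
```

```bash
python3 - <<'E'
from h import *
delta((.5226,-.0042,.087),-79)
E
```

```text
yaw0 -78.8 q6 1.18 turn [0.1 0.3 0.2] shift [0.6 1.4 7. ]
```

>>> send_rows(rows="0 0 0 0.5 1.2 6.5 1;0 0 0 0.5 1.2 6.5 1;0 0 0 0.5 1.2 6.5 0.4;0 0 0 0.5 1.2 6.5 -1;0 0 0 0.5 1.2 6.5 -1;0 0 0 0.5 1.2 6.5 -1;0 0 0 0.5 1.2 6.5 -1;0 0 0 0.5 1.2 6.5 -1", grip_force=50)

```text
time: 21.35
eef_pos: [0.522, -0.0042, 0.0868]
tcp_rot: [0.995, 0.097, -0.003, 0.001]
contact_force: [-0.8, -2.1, 5.1]
opening: 0.691
finger_force: 52.8
```

>>> send_rows(rows="0 0 0 0 0 -8 -1;0 0 0 0 0 -20 -1;0 0 0 0 0 -45 -1;0 0 0 0 0 -80 -1;0 0 0 0 0 -112 -1;0 0 0 0 0 -112 -1")

```text
time: 22.1
eef_pos: [0.524, -0.0038, 0.2013]
tcp_rot: [0.995, 0.097, -0.0, 0.001]
contact_force: [-0.7, -0.6, -3.1]
opening: 0.69
finger_force: 53.4
```

```bash
python3 - <<'E'
from h import *
delta((.493,.2165,.197),-10)
E
```

```text
yaw0 -78.8 q6 1.18 turn [  0.1   0.1 -68.8] shift [  12.2 -222.2    3.8]
```

>>> send_rows(rows="0 0 -7 1 -20 0 -1;0 0 -16 3 -50 0 -1;0 0 -26 5 -85 0 -1;0 0 -36 7 -120 0 -1;0 0 -46 9 -155 0 -1;0 0 -56 11 -190 0 -1;0 0 -65 12 -215 0 -1;0 0 -69 12 -222 0 -1")

```text
time: 23.1
eef_pos: [0.4893, 0.2176, 0.1955]
tcp_rot: [0.764, 0.646, -0.005, -0.003]
contact_force: [-0.8, -1.3, -2.1]
opening: 0.694
finger_force: 53.5
```

```bash
python3 - <<'E'
from h import *
delta((.493,.2165,.0778),-10)
E
```

```text
yaw0 -9.6 q6 0.4 turn [-0.6  0.2  0.4] shift [-1.000e-01  5.100e+00  1.177e+02]
```

>>> send_rows(rows="0 0 0 0 1.5 30 -1;0 0 0 0 1.5 65 -1;0 0 0 0 1.5 90 -1;0 0 0 0 1.5 105 -1;0 0 0 0 1.5 111 -1;0 0 0 0 1.5 112 -1;0 0 0 0 1.5 112 -1;0 0 0 0 1.5 112 -1")

```text
time: 24.1
eef_pos: [0.4926, 0.2161, 0.0872]
tcp_rot: [0.765, 0.644, -0.002, -0.001]
contact_force: [0.4, -0.4, -3.3]
opening: 0.691
finger_force: 53.5
```

>>> send_rows(rows="0 0 0 0 0 4 -1;0 0 0 0 0 7 -1;0 0 0 0 0 8.5 -1;0 0 0 0 0 9.4 -1;0 0 0 0 0 9.4 -1;0 0 0 0 0 9.4 -1")

```text
time: 24.85
eef_pos: [0.4917, 0.2161, 0.0775]
tcp_rot: [0.765, 0.644, -0.003, -0.002]
contact_force: [-3.7, -0.9, 5.6]
opening: 0.693
finger_force: 54.0
```

>>> send_rows(rows="0 0 0 0 0 0 0.8;0 0 0 0 0 0 1;0 0 0 0 0 0 1;0 0 0 0 0 0 1;0 0 0 0 0 -30 1;0 0 0 0 0 -80 1;0 0 0 0 0 -125 1;0 0 0 0 0 -125 1")

```text
time: 25.85
eef_pos: [0.4955, 0.2168, 0.2069]
tcp_rot: [0.765, 0.644, 0.001, 0.001]
contact_force: [-0.1, -0.4, 0.3]
opening: 1.003
finger_force: 0.0
```

```bash
python3 - <<'E'
from h import *
delta((.5834,.0076,.20),11)
E
```

```text
yaw0 -9.9 q6 0.4 turn [  0.2  -0.  -20.9] shift [-191.   122.4    7. ]
```

>>> send_rows(rows="0 0 -4 -30 19 5 1;0 0 -8 -75 48 5 1;0 0 -13 -120 77 5 1;0 0 -18 -160 103 5 1;0 0 -21 -185 119 5 1;0 0 -21 -191 122 5 1;0 0 -21 -191 122 5 1")

```text
time: 26.72
eef_pos: [0.5795, 0.0073, 0.1953]
tcp_rot: [0.636, 0.772, -0.003, -0.003]
contact_force: [0.2, -0.1, -0.9]
opening: 1.002
finger_force: 0.0
```

```bash
python3 - <<'E'
from h import *
w=wr();delta((.5834,.0076,.060),11)
a=warp(w,.012,.45,.68,-.12,.14,1700);b=warp(w,.074,.53,.64,-.05,.06,3500)
A=cv2.cvtColor(a,cv2.COLOR_RGB2HSV)
m=((A[...,2]>140)&(A[...,1]>70)).astype('u1')
m=cv2.morphologyEx(m,cv2.MORPH_OPEN,np.ones((7,7)))
n,l,st,ce=cv2.connectedComponentsWithStats(m)
for i in range(1,n):
    if 4000<st[i,4]<20000: print(st[i],.68-ce[i][1]/1700,.14-ce[i][0]/1700)
cv2.imwrite('pics/s1.png',np.hstack([a[:385,:],b[:385,:355]])[:,:,::-1])
E
```

```text
yaw0 11.1 q6 -0.35 turn [-0.5 -0.1  0.1] shift [ -1.2   5.  135.5]
[   61   124   121   122 11658] 0.5716431029436994 0.0687376504899438
[  185   207   122   122 11658] 0.5228091287981997 -0.004540482173311933
[  148   326   295    66 11980] 0.4632761465187077 -0.048179220269075895
```

View pics/s1.png

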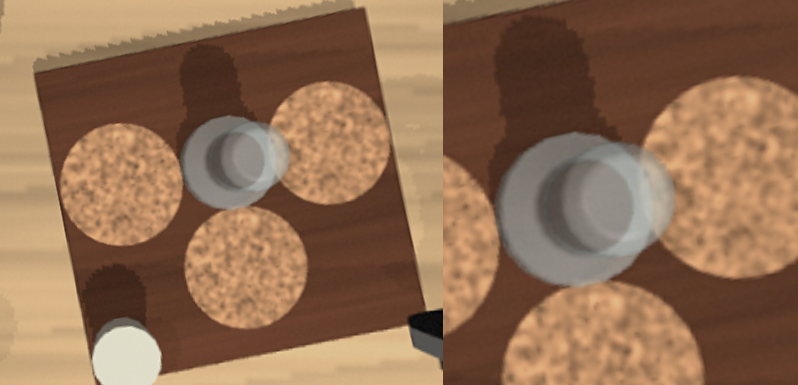

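>>> send_rows(rows="0 0 0 -1 2 25 1;0 0 0 -1 2 60 1;0 0 0 -1 2 95 1;0 0 0 -1 2 118 1;0 0 0 -1 2 128 1;0 0 0 -1 2 128 1;0 0 0 -1 2 128 1")

```text
time: 27.65
eef_pos: [0.5823, 0.0065, 0.0698]
tcp_rot: [0.635, 0.773, -0.002, -0.001]
contact_force: [-0.4, -0.9, 0.1]
opening: 0.999
finger_force: 0.0
```

```bash
python3 - <<'E'
from h import *
delta((.5834,.0076,.060),11)
E
```

```text
yaw0 11.2 q6 -0.36 turn [-0.3  0.   0.2] shift [0.9 1.3 9.8]
```

>>> send_rows(rows="0 0 0 0.9 1.5 5 1;0 0 0 0.9 1.5 9.3 1;0 0 0 0.9 1.5 9.3 1;0 0 0 0.9 1.5 9.3 0.2;0 0 0 0.9 1.5 9.3 -0.1;0 0 0 0.9 1.5 9.3 -1;0 0 0 0.9 1.5 9.3 -1;0 0 0 0.9 1.5 9.3 -1", grip_force=50)

```text
time: 28.65
eef_pos: [0.5833, 0.0073, 0.0598]
tcp_rot: [0.635, 0.772, -0.002, -0.001]
contact_force: [0.9, 0.3, 3.4]
opening: 0.376
finger_force: 50.2
```

>>> send_rows(rows="0 0 0 0 0 0 -1;0 0 0 0 0 0 -1;0 0 0 0 0 0 -1;0 0 0 0 0 0 -1")

```text
time: 29.15
eef_pos: [0.5833, 0.0073, 0.0598]
tcp_rot: [0.635, 0.772, -0.002, -0.002]
contact_force: [-0.0, 0.2, 5.6]
opening: 0.378
finger_force: 50.4
```

>>> send_rows(rows="0 0 0 0 0 -6 -1;0 0 0 0 0 -15 -1;0 0 0 0 0 -40 -1;0 0 0 0 0 -75 -1;0 0 0 0 0 -105 -1;0 0 0 0 0 -120 -1;0 0 0 0 0 -120 -1")

```text
time: 30.02
eef_pos: [0.5837, 0.0076, 0.1798]
tcp_rot: [0.635, 0.772, -0.002, -0.002]
contact_force: [-0.2, -0.1, -2.3]
opening: 0.381
finger_force: 50.0
```

```bash
python3 - <<'E'
from h import *
delta((.522,-.300,.18),2)
E
```

```text
yaw0 11.1 q6 -0.35 turn [-0.3  0.1  9.1] shift [-289.8 -120.     0.7]
```

>>> send_rows(rows="0 0 1 -20 -8 0 -1;0 0 3 -65 -27 0 -1;0 0 5 -110 -46 0 -1;0 0 7 -160 -66 0 -1;0 0 9 -210 -87 0 -1;0 0 9 -250 -104 0 -1;0 0 9 -280 -116 0 -1;0 0 9 -290 -120 0 -1")

```text
time: 31.02
eef_pos: [0.5204, -0.3012, 0.1777]
tcp_rot: [0.695, 0.719, -0.003, -0.004]
contact_force: [0.6, 0.7, -2.3]
opening: 0.379
finger_force: 50.0
```

```bash
python3 - <<'E'
from h import *
delta((.522,-.300,.0578),2)
w=wr();a=warp(w,.010,.40,.64,-.42,-.18,2000)
h=cv2.cvtColor(a,cv2.COLOR_RGB2HSV)
cv2.imwrite('pics/v1.png',a[:,:,::-1])
E
```

```text
yaw0 2.0 q6 -0.72 turn [-0.6 -0.1  0. ] shift [  0.9   2.8 119.9]
```

View pics/v1.png

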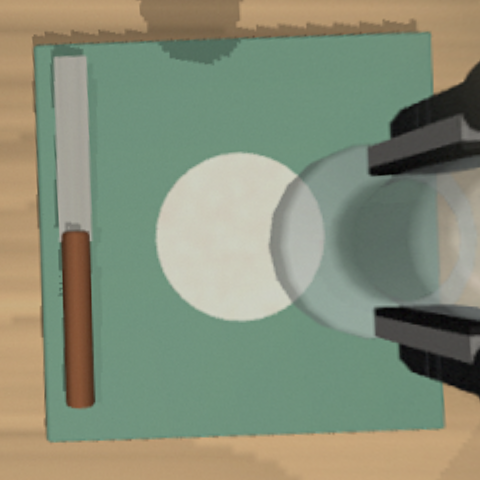

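>>> send_rows(rows="0.5 0 0 1 0.5 25 -1;0.5 0 0 1 0.5 55 -1;0.5 0 0 1 0.5 85 -1;0.5 0 0 1 0.5 103 -1;0.5 0 0 1 0.5 111 -1;0.5 0 0 1 0.5 113 -1;0.5 0 0 1 0.5 113 -1;0.5 0 0 1 0.5 113 -1")

```text
time: 32.08
eef_pos: [0.5221, -0.2998, 0.0682]
tcp_rot: [0.694, 0.72, -0.006, -0.004]
contact_force: [-0.4, -0.4, -2.5]
opening: 0.377
finger_force: 49.9
```

```bash
python3 - <<'E'
from h import *
delta((.522,-.300,.0578),2)
E
```

```text
yaw0 2.1 q6 -0.71 turn [-0.8  0.2  0.1] shift [-0.1  0.  10.4]
```

>>> send_rows(rows="-0.5 0 0 0 0 4 -1;-0.5 0 0 0 0 7 -1;-0.5 0 0 0 0 8.5 -1;-0.5 0 0 0 0 9.5 -1;-0.5 0 0 0 0 9.5 -1;-0.5 0 0 0 0 9.5 -1")

```text
time: 32.83
eef_pos: [0.5213, -0.2994, 0.0579]
tcp_rot: [0.694, 0.72, -0.003, -0.002]
contact_force: [-2.5, 1.8, 2.3]
opening: 0.375
finger_force: 50.3
```

>>> send_rows(rows="0 0 0 0 0 0 0;0 0 0 0 0 0 0.4;0 0 0 0 0 0 0.8;0 0 0 0 0 0 1;0 0 0 0 0 0 1;0 0 0 0 0 -20 1;0 0 0 0 0 -60 1;0 0 0 0 0 -120 1")

```text
time: 33.83
eef_pos: [0.5213, -0.2984, 0.1781]
tcp_rot: [0.694, 0.72, -0.003, -0.004]
contact_force: [1.8, -0.0, 0.6]
opening: 0.998
finger_force: 0.0
```

>>> send_rows(rows="0 0 0 0 0 -30 1;0 0 0 0 0 -30 1")

```text
time: 34.08
eef_pos: [0.5241, -0.3004, 0.213]
tcp_rot: [0.694, 0.72, -0.002, 0.003]
contact_force: [0.1, 0.1, 0.3]
opening: 0.998
finger_force: 0.0
```

```bash
python3 - <<'E'
from h import *
w=wr()
print(find(w,'muller',2),find(w,'knife',1))
a=warp(w,.010,.40,.64,-.42,-.18,2000)
cv2.imwrite('pics/v2.png',a[:,:,::-1])
delta((.492,.216,.22),-10)
E
```

```text
[(0.57, array([ 0.51927143, -0.29246339,  0.05348393]))] []
yaw0 2.1 q6 -0.72 turn [-0.5  0.  12.1] shift [515.3 -10.5 -13.5]
```

View pics/v2.png

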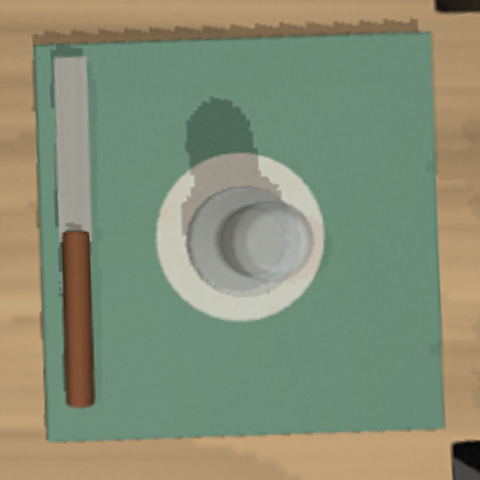

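>>> send_rows(rows="0 0 1 30 0 -3 1;0 0 2 85 -2 -7 1;0 0 4 145 -3 -13 1;0 0 6 205 -5 -13 1;0 0 8 265 -6 -13 1;0 0 9 325 -7 -13 1;0 0 10 385 -8 -13 1;0 0 12 445 -10 -13 1")

```text
time: 35.22
eef_pos: [0.4943, 0.147, 0.2178]
tcp_rot: [0.766, 0.643, -0.005, -0.003]
contact_force: [0.8, -0.7, -0.3]
opening: 1.0
finger_force: 0.0
```

>>> send_rows(rows="0 0 0 50 10 0 1;0 0 0 69 13 0 1;0 0 0 69 13 0 1")

```text
time: 35.6
eef_pos: [0.5198, 0.2113, 0.218]
tcp_rot: [0.765, 0.644, -0.005, -0.002]
contact_force: [0.6, -1.0, -0.7]
opening: 1.001
finger_force: 0.0
```

```bash
python3 - <<'E'
from h import *
delta((.4917,.2161,.0775),-10)
w=snap('top')
for t in('jar','tin','flask'):print(t,find(w,t))
E
```

```text
yaw0 -9.8 q6 0.38 turn [-0.6  0.2  0.2] shift [  0.6 -27.2 140.8]
jar [(0.71, array([0.51451993, 0.37546696, 0.11272365]))]
tin [(0.65, array([0.48577889, 0.18879027, 0.05804397]))]
flask [(0.59, array([0.49764091, 0.29367617, 0.11833569]))]
```

>>> send_rows(rows="0 0 0 0.5 -28 20 1;0 0 0 0.5 -28 50 1;0 0 0 0.5 -28 50 1;0 0 0 0.5 -28 50 1")

```text
time: 36.3
eef_pos: [0.4934, 0.2156, 0.1711]
tcp_rot: [0.766, 0.643, -0.002, -0.001]
contact_force: [0.6, 0.1, 0.9]
opening: 0.998
finger_force: 0.0
```

```bash
python3 - <<'E'
from h import *
delta((.4917,.2161,.0778),-10)
w=wr();a=warp(w,.115,.41,.60,.13,.42,2000)
cv2.imwrite('pics/q1.png',a[:,:,::-1])
E
```

```text
yaw0 -9.9 q6 0.4 turn [-0.3  0.1  0.1] shift [ 0.3 -1.3 93.3]
```

View pics/q1.png

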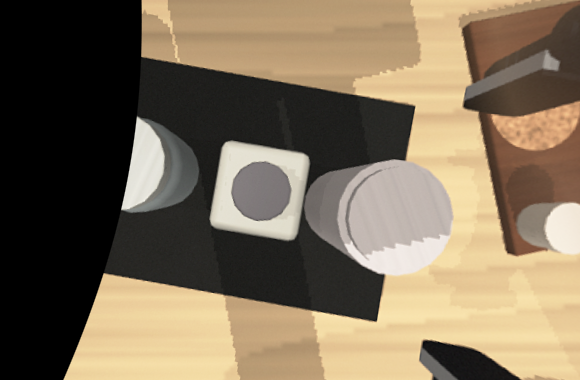

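>>> send_rows(rows="0 0 0 0.3 -1 30 1;0 0 0 0.3 -1 60 1;0 0 0 0.3 -1 80 1;0 0 0 0.3 -1 89 1;0 0 0 0.3 -1 89 1;0 0 0 0.3 -1 89 1")

```text
time: 37.1
eef_pos: [0.4921, 0.2168, 0.0824]
tcp_rot: [0.765, 0.644, -0.002, -0.001]
contact_force: [-0.0, 0.6, 0.4]
opening: 0.997
finger_force: 0.0
```

```bash
python3 - <<'E'
from h import *
delta((.4917,.2161,.0778),-10)
E
```

```text
yaw0 -9.9 q6 0.4 turn [-0.2  0.1  0.1] shift [-0.7 -0.3  4.6]
```

>>> send_rows(rows="0 0 0 -0.7 -0.5 4.6 1;0 0 0 -0.7 -0.5 4.6 1;0 0 0 -0.7 -0.5 4.6 0.4;0 0 0 -0.7 -0.5 4.6 -1;0 0 0 -0.7 -0.5 4.6 -1;0 0 0 -0.7 -0.5 4.6 -1;0 0 0 -0.7 -0.5 4.6 -1;0 0 0 -0.7 -0.5 4.6 -1", grip_force=50)

```text
time: 38.1
eef_pos: [0.4911, 0.2161, 0.077]
tcp_rot: [0.765, 0.644, -0.002, -0.001]
contact_force: [2.7, -0.3, 3.6]
opening: 0.691
finger_force: 49.6
```

>>> send_rows(rows="0 0 0 0 0 -8 -1;0 0 0 0 0 -20 -1;0 0 0 0 0 -45 -1;0 0 0 0 0 -80 -1;0 0 0 0 0 -120 -1;0 0 0 0 0 -120 -1")

```text
time: 38.85
eef_pos: [0.4931, 0.2167, 0.2003]
tcp_rot: [0.765, 0.644, 0.0, 0.0]
contact_force: [0.5, 1.4, -3.0]
opening: 0.689
finger_force: 49.7
```

```bash
python3 - <<'E'
from h import *
delta((.5226,-.0045,.197),-79)
E
```

```text
yaw0 -9.8 q6 0.4 turn [ 0.  -0.  69.2] shift [-212.9   66.9    3.3]
```

>>> send_rows(rows="0 0 7 -20 6 0 -1;0 0 16 -50 16 0 -1;0 0 26 -85 27 0 -1;0 0 36 -120 38 0 -1;0 0 46 -155 48 0 -1;0 0 56 -185 58 0 -1;0 0 65 -205 64 0 -1;0 0 69 -213 67 0 -1")

```text
time: 39.85
eef_pos: [0.5193, -0.0062, 0.1939]
tcp_rot: [0.995, 0.095, -0.006, -0.0]
contact_force: [0.5, 0.7, -2.7]
opening: 0.691
finger_force: 49.7
```

>>> send_rows(rows="0 0 0 0 0 20 -1;0 0 0 0 0 50 -1;0 0 0 0 0 80 -1;0 0 0 0 0 97 -1;0 0 0 0 0 101 -1;0 0 0 0 0 101 -1;0 0 0 0 0 101 -1")

```text
time: 40.72
eef_pos: [0.5211, -0.0055, 0.0968]
tcp_rot: [0.995, 0.097, -0.002, 0.001]
contact_force: [0.2, -0.7, -3.7]
opening: 0.691
finger_force: 49.7
```

```bash
python3 - <<'E'
from h import *
delta((.5222,-.0044,.0865),-79)
E
```

```text
yaw0 -78.9 q6 1.17 turn [0.1 0.3 0.1] shift [ 1.4 -0.9 10.3]
```

>>> send_rows(rows="0 0 0 1.4 -0.9 4 -1;0 0 0 1.4 -0.9 7 -1;0 0 0 1.4 -0.9 8.7 -1;0 0 0 1.4 -0.9 9.5 -1;0 0 0 1.4 -0.9 9.5 -1;0 0 0 1.4 -0.9 9.5 -1")

```text
time: 41.48
eef_pos: [0.5212, -0.0042, 0.0862]
tcp_rot: [0.995, 0.097, -0.004, 0.0]
contact_force: [-1.9, -0.0, 0.5]
opening: 0.689
finger_force: 50.0
```

>>> send_rows(rows="0 0 0 0 0 0.4 -1;0 0 0 0 0 0.4 -1;0 0 0 0 0 0.4 0.8;0 0 0 0 0 0.4 1;0 0 0 0 0 0.4 1;0 0 0 0 0 0.4 1;0 0 0 0 0 -30 1;0 0 0 0 0 -70 1")

```text
time: 42.48
eef_pos: [0.5207, -0.004, 0.1554]
tcp_rot: [0.995, 0.097, -0.005, -0.0]
contact_force: [0.4, 0.2, 0.6]
opening: 0.998
finger_force: 0.0
```

>>> send_rows(rows="0 0 0 0 0 -45 1;0 0 0 0 0 -50 1;0 0 0 0 0 -50 1")

```text
time: 42.85
eef_pos: [0.522, -0.0041, 0.2058]
tcp_rot: [0.995, 0.097, -0.003, 0.0]
contact_force: [-0.4, -0.6, -1.1]
opening: 1.002
finger_force: 0.0
```

```bash
python3 - <<'E'
from h import *
delta((.5055,.2910,.205),-10)
w=wr('x1');
a=warp(w,.124,.45,.66,-.09,.11,2500)
g=cv2.cvtColor(a,cv2.COLOR_RGB2GRAY)
c=cv2.HoughCircles(cv2.medianBlur(g,5),cv2.HOUGH_GRADIENT,1,40,param1=80,param2=25,minRadius=58,maxRadius=80)
print([(.66-y/2500,.11-x/2500,r/2500) for x,y,r in c[0][:6]])
E
```

```text
yaw0 -78.9 q6 1.18 turn [ -0.2   0.3 -68.9] shift [  40.9 -292.7    0.5]
[(np.float32(0.58180004), np.float32(0.049), np.float32(0.0234)), (np.float32(0.5258), np.float32(-0.0025999993), np.float32(0.029)), (np.float32(0.5978), np.float32(-0.029400006), np.float32(0.0234))]
```

>>> send_rows(rows="0 0 -8 5 -35 0 1;0 0 -17 12 -80 0 1;0 0 -26 18 -125 0 1;0 0 -36 24 -170 0 1;0 0 -46 30 -210 0 1;0 0 -56 35 -250 0 1;0 0 -65 40 -282 0 1;0 0 -69 41 -293 0 1")

```text
time: 43.9
eef_pos: [0.5041, 0.2927, 0.2028]
tcp_rot: [0.764, 0.646, -0.005, -0.003]
contact_force: [-0.6, -0.6, 1.0]
opening: 1.0
finger_force: 0.0
```

>>> send_rows(rows="0 0 0 0 0 20 1;0 0 0 0 0 40 1;0 0 0 0 0 40 1;0 0 0 0 0 40 1")

```text
time: 44.4
eef_pos: [0.5055, 0.2907, 0.1652]
tcp_rot: [0.766, 0.643, -0.003, -0.002]
contact_force: [0.3, 0.0, 0.3]
opening: 1.002
finger_force: 0.0
```

```bash
python3 - <<'E'
from h import *
delta((.5055,.2909,.0782),-10)
E
```

```text
yaw0 -9.9 q6 0.52 turn [-0.4  0.2  0.1] shift [ 0.5  0.6 87. ]
```

>>> send_rows(rows="0 0 0 0 0 30 1;0 0 0 0 0 60 1;0 0 0 0 0 78 1;0 0 0 0 0 83 1;0 0 0 0 0 83 1;0 0 0 0 0 83 1")

```text
time: 45.15
eef_pos: [0.5058, 0.2916, 0.0841]
tcp_rot: [0.765, 0.644, -0.002, -0.001]
contact_force: [-0.5, 0.4, -0.3]
opening: 1.001
finger_force: 0.0
```

```bash
python3 - <<'E'
from h import *
delta((.5055,.2909,.0782),-10)
E
```

```text
yaw0 -9.9 q6 0.52 turn [-0.2  0.1  0.1] shift [-0.7 -0.1  5.9]
```

>>> send_rows(rows="0 0 0 -0.7 -0.2 5.5 1;0 0 0 -0.7 -0.2 5.5 1;0 0 0 -0.7 -0.2 5.5 0.3;0 0 0 -0.7 -0.2 5.5 -1;0 0 0 -0.7 -0.2 5.5 -1;0 0 0 -0.7 -0.2 5.5 -1;0 0 0 -0.7 -0.2 5.5 -1;0 0 0 -0.7 -0.2 5.5 -1", grip_force=50)

```text
time: 46.15
eef_pos: [0.505, 0.2906, 0.0776]
tcp_rot: [0.765, 0.644, -0.002, -0.001]
contact_force: [1.8, -1.1, 2.1]
opening: 0.582
finger_force: 54.1
```

>>> send_rows(rows="0 0 0 0 0 -8 -1;0 0 0 0 0 -20 -1;0 0 0 0 0 -45 -1;0 0 0 0 0 -80 -1;0 0 0 0 0 -120 -1;0 0 0 0 0 -146 -1;0 0 0 0 0 -146 -1")

```text
time: 47.02
eef_pos: [0.5065, 0.2913, 0.2264]
tcp_rot: [0.765, 0.644, -0.0, -0.001]
contact_force: [-0.2, -0.1, -1.9]
opening: 0.58
finger_force: 53.9
```

```bash
python3 - <<'E'
from h import *
delta((.5952,-.0525,.224),14)
E
```

```text
yaw0 -9.8 q6 0.52 turn [ -0.1  -0.  -23.8] shift [-323.6  146.2    2. ]
```

>>> send_rows(rows="0 0 -2 -22 10 0 -1;0 0 -5 -65 29 0 -1;0 0 -9 -115 52 0 -1;0 0 -13 -165 74 0 -1;0 0 -17 -215 97 0 -1;0 0 -21 -265 120 0 -1;0 0 -24 -305 138 0 -1;0 0 -24 -324 146 0 -1")

```text
time: 48.02
eef_pos: [0.593, -0.0554, 0.2208]
tcp_rot: [0.616, 0.788, -0.003, -0.004]
contact_force: [-0.0, 0.3, -2.1]
opening: 0.578
finger_force: 53.9
```

>>> send_rows(rows="0 0 0 0 0 30 -1;0 0 0 0 0 70 -1;0 0 0 0 0 105 -1;0 0 0 0 0 123 -1;0 0 0 0 0 129 -1;0 0 0 0 0 129 -1;0 0 0 0 0 129 -1")

```text
time: 48.9
eef_pos: [0.5941, -0.0539, 0.0958]
tcp_rot: [0.615, 0.789, -0.002, -0.001]
contact_force: [-0.4, -1.0, -2.4]
opening: 0.58
finger_force: 53.8
```

```bash
python3 - <<'E'
from h import *
delta((.5952,-.0527,.0868),14)
E
```

```text
yaw0 14.1 q6 -0.5 turn [-0.2  0.1  0.1] shift [0.9 1.3 9. ]
```

>>> send_rows(rows="0 0 0 0.9 1.5 4 -1;0 0 0 0.9 1.5 7 -1;0 0 0 0.9 1.5 8.2 -1;0 0 0 0.9 1.5 9.2 -1;0 0 0 0.9 1.5 9.2 -1;0 0 0 0.9 1.5 9.2 -1")

```text
time: 49.65
eef_pos: [0.5944, -0.0524, 0.0865]
tcp_rot: [0.615, 0.789, -0.003, -0.002]
contact_force: [-2.5, 1.7, 6.1]
opening: 0.581
finger_force: 54.1
```

Contact; release and go to the jar.

>>> send_rows(rows="0 0 0 0 0 0 0.7;0 0 0 0 0 0 1;0 0 0 0 0 0 1;0 0 0 0 0 0 1;0 0 0 0 0 -30 1;0 0 0 0 0 -80 1;0 0 0 0 0 -120 1;0 0 0 0 0 -120 1")

```text
time: 50.65
eef_pos: [0.5974, -0.0529, 0.2098]
tcp_rot: [0.615, 0.789, -0.001, 0.002]
contact_force: [0.2, -1.0, 0.0]
opening: 1.0
finger_force: 0.0
```

```bash
python3 - <<'E'
from h import *
delta((.5202,.3654,.205),-10)
E
```

```text
yaw0 14.1 q6 -0.5 turn [ 0.1  0.2 24.1] shift [424.5  27.4   3.1]
```

>>> send_rows(rows="0 0 2 30 2 0 1;0 0 6 85 5 0 1;0 0 10 145 9 0 1;0 0 14 205 13 0 1;0 0 18 265 17 0 1;0 0 22 325 21 0 1;0 0 24 385 25 0 1;0 0 24 424 27 0 1")

```text
time: 51.65
eef_pos: [0.5158, 0.3677, 0.2028]
tcp_rot: [0.765, 0.644, -0.004, -0.002]
contact_force: [-0.2, -0.4, 0.1]
opening: 0.998
finger_force: 0.0
```

>>> send_rows(rows="0 0 0 0 0 20 1;0 0 0 0 0 40 1;0 0 0 0 0 40 1;0 0 0 0 0 40 1")

```text
time: 52.15
eef_pos: [0.5177, 0.3643, 0.1644]
tcp_rot: [0.766, 0.643, -0.003, -0.002]
contact_force: [0.4, -0.2, 0.5]
opening: 0.997
finger_force: 0.0
```

```bash
python3 - <<'E'
from h import *
delta((.5202,.3654,.0778),-10)
E
```

```text
yaw0 -10.0 q6 0.63 turn [-0.4  0.2  0. ] shift [ 1.8  2.9 86.6]
```

>>> send_rows(rows="0 0 0 1 2 30 1;0 0 0 1 2 60 1;0 0 0 1 2 77 1;0 0 0 1 2 82 1;0 0 0 1 2 82 1;0 0 0 1 2 82 1")

```text
time: 52.9
eef_pos: [0.5197, 0.3664, 0.0843]
tcp_rot: [0.765, 0.644, -0.002, -0.001]
contact_force: [0.7, -0.3, -0.6]
opening: 1.003
finger_force: 0.0
```

```bash
python3 - <<'E'
from h import *
delta((.5202,.3654,.0778),-10)
E
```

```text
yaw0 -9.9 q6 0.62 turn [-0.3  0.1  0.1] shift [-0.9  0.6  6.5]
```

>>> send_rows(rows="0 0 0 -0.9 0.8 6 1;0 0 0 -0.9 0.8 6 1;0 0 0 -0.9 0.8 6 0.4;0 0 0 -0.9 0.8 6 -1;0 0 0 -0.9 0.8 6 -1;0 0 0 -0.9 0.8 6 -1;0 0 0 -0.9 0.8 6 -1;0 0 0 -0.9 0.8 6 -1", grip_force=50)

```text
time: 53.9
eef_pos: [0.5203, 0.3651, 0.0775]
tcp_rot: [0.765, 0.644, -0.002, -0.001]
contact_force: [2.4, -0.2, 3.9]
opening: 0.662
finger_force: 53.8
```

>>> send_rows(rows="0 0 0 0 0 -8 -1;0 0 0 0 0 -20 -1;0 0 0 0 0 -45 -1;0 0 0 0 0 -80 -1;0 0 0 0 0 -115 -1;0 0 0 0 0 -135 -1;0 0 0 0 0 -135 -1")

```text
time: 54.78
eef_pos: [0.5208, 0.3655, 0.2135]
tcp_rot: [0.765, 0.644, -0.002, -0.001]
contact_force: [0.3, 0.4, -3.3]
opening: 0.659
finger_force: 53.7
```

```bash
python3 - <<'E'
from h import *
delta((.5715,.069,.212),11)
E
```

```text
yaw0 -9.9 q6 0.62 turn [ -0.2  -0.  -20.9] shift [-283.4  100.7    1.3]
```

>>> send_rows(rows="0 0 -2 -20 7 0 -1;0 0 -5 -58 21 0 -1;0 0 -8 -100 36 0 -1;0 0 -11 -145 52 0 -1;0 0 -15 -190 68 0 -1;0 0 -18 -233 83 0 -1;0 0 -21 -268 95 0 -1;0 0 -21 -283 101 0 -1")

```text
time: 55.78
eef_pos: [0.5704, 0.0673, 0.2095]
tcp_rot: [0.636, 0.772, -0.004, -0.004]
contact_force: [-0.6, -0.1, -3.4]
opening: 0.657
finger_force: 53.7
```

>>> send_rows(rows="0 0 0 0 0 30 -1;0 0 0 0 0 65 -1;0 0 0 0 0 95 -1;0 0 0 0 0 112 -1;0 0 0 0 0 117 -1;0 0 0 0 0 117 -1;0 0 0 0 0 117 -1")

```text
time: 56.65
eef_pos: [0.5717, 0.0689, 0.0963]
tcp_rot: [0.635, 0.772, -0.002, -0.001]
contact_force: [0.2, 0.1, -2.0]
opening: 0.661
finger_force: 53.7
```

```bash
python3 - <<'E'
from h import *
delta((.5716,.0691,.0863),11)
E
```

```text
yaw0 11.1 q6 -0.25 turn [-0.2  0.   0.1] shift [ 0.2  0.  10. ]
```

>>> send_rows(rows="0 0 0 0.2 0.2 4 -1;0 0 0 0.2 0.2 7 -1;0 0 0 0.2 0.2 8.7 -1;0 0 0 0.2 0.2 9.7 -1;0 0 0 0.2 0.2 9.7 -1;0 0 0 0.2 0.2 9.7 -1")

```text
time: 57.4
eef_pos: [0.5708, 0.069, 0.0864]
tcp_rot: [0.635, 0.772, -0.003, -0.003]
contact_force: [-3.7, -0.9, 4.3]
opening: 0.655
finger_force: 54.2
```

>>> send_rows(rows="0 0 0 0 0 0 0.75;0 0 0 0 0 0 1;0 0 0 0 0 0 1;0 0 0 0 0 0 1;0 0 0 0 0 -30 1;0 0 0 0 0 -80 1;0 0 0 0 0 -140 1;0 0 0 0 0 -200 1")

```text
time: 58.4
eef_pos: [0.5718, 0.0693, 0.2867]
tcp_rot: [0.635, 0.772, -0.003, -0.002]
contact_force: [0.1, 0.6, 0.4]
opening: 1.001
finger_force: 0.0
```

>>> send_rows(rows="0 0 0 -40 -10 -60 1;0 0 0 -80 -10 -60 1;0 0 0 -80 -10 -60 1;0 0 0 -80 -10 -60 1")

```text
time: 58.9
eef_pos: [0.5778, -0.0108, 0.3443]
tcp_rot: [0.635, 0.772, -0.003, -0.003]
contact_force: [-0.2, -0.3, -1.1]
opening: 1.0
finger_force: 0.0
```

```bash
python3 - <<'E'
from h import *
w=wr()
for t in 'jar tin flask'.split(): print(t,[(round(a,2),b.round(4)) for a,b in find(w,t,1)])
a=np.hstack([warp(w,z,.45,.66,-.11,.12,1700) for z in(.012,.122)])
cv2.imwrite('pics/z1.png',a[:,:,::-1]);print(a.shape)
E
```

```text
jar [(0.91, array([0.5707, 0.0713, 0.1273]))]
tin [(0.84, array([ 5.256e-01, -4.000e-04,  1.239e-01]))]
flask [(0.78, array([ 0.5906, -0.0406,  0.1069]))]
(358, 782, 3)
```

View pics/z1.png

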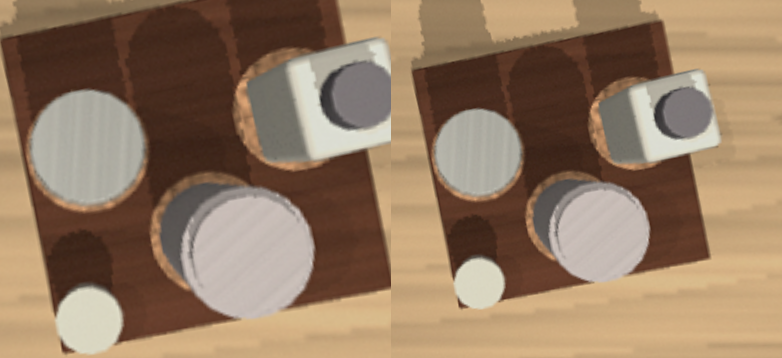

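```bash
python3 -c "
from plant import ctrl
print(ctrl.sign_off())"
```

```text
the job is handed in; nothing more can be done
None
```

The job is done and handed in at about 59 s: the muller stands upright in the white circle, all three containers are back upright within about 1–2 mm of their spots, and I left the knife and pot alone.

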